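# Set the lamp tester to the yellow channel and press test

## Task

On the grey lamp tester, push the selector's orange tab round until it points at the yellow lens, then press the red test button all the way down and let it come back up. Do not pull the selector up off its seat, do not press the test button before the selector is on yellow, and leave the bulbs, the carton, the tape and the screwdriver where they are. Finish with the tab still pointing at the yellow lens.

Things in the scene. Friction and masses are not known exactly. Their poses are not given: they have to be found in the camera images.
- tester: the lamp tester: grey box 290 (x) by 280 (y) by 55 mm high, bolted to the bench; origin at the centre of its underside; its -x side is the front, roughly towards the robot. Four lenses stand round the selector at -100, -50, 50 and 100 degrees from its +x direction (anticlockwise from above positive); which colour is where changes from run to run. A white line at 0 degrees marks off
- selector (a joint): angle of the selector, rad, anticlockwise from above positive; 0 = tab along the tester's +x (the white off line); stops at -2.2 and 2.2, starts within 0.45 of 0. No notches: it turns with about 0.08 N m of friction (1.5 N on the tab) and stays where it is left
- selector_axis (a point): the selector's axis at the height of its upper face, 71 mm above the bench, 35 mm from the tester's centre along the tester's +x. The selector is a flat black disc 120 mm across with a white stripe towards its tab and a low steel hub cap (3 mm high)
- tab_top (a point): the centre of the top of the orange tab, 102 mm above the bench, 56 mm from the selector's axis. The tab stands upright on the disc's rim, in line with the white stripe: 28 mm long radially (42 to 70 mm from the axis), 10 mm thick, 31 mm high above the disc
- pointer_aim (a point): the point 90 mm from the selector's axis in the direction of the tab, 55 mm above the bench: it falls on a lens's centre when the tab points straight at that lens
- selector_lift (a joint): how far the selector has been pulled up its spindle, m: 0 = seated, where it stays by its own weight (0.35 kg); it could be pulled up 30 mm but must not be
- lens_yellow: the yellow lens: a yellow disc 22 mm across and 6 mm high, fixed on the tester's deck 90 mm from the selector's axis; origin at the centre of its underside (55 mm above the bench)
- lens_blue: the blue lens: a blue disc 22 mm across and 6 mm high, fixed on the tester's deck 90 mm from the selector's axis; origin at the centre of its underside (55 mm above the bench)
- lens_red: the red lens: a red disc 22 mm across and 6 mm high, fixed on the tester's deck 90 mm from the selector's axis; origin at the centre of its underside (55 mm above the bench)
- lens_green: the green lens: a green disc 22 mm across and 6 mm high, fixed on the tester's deck 90 mm from the selector's axis; origin at the centre of its underside (55 mm above the bench)
- test_button_top (a point): the centre of the top of the red test button, 95 mm from the tester's centre towards its front: a round cap 32 mm across in a black collar 48 mm across and 12 mm high; released, the cap's top is 77 mm above the bench
- test_button (a joint): how far the test button is pressed, m: 0 released, 0.006 fully down; a spring pushes it back, about 1.5 N to start and 5 N fully down
- bulb_a: a headlamp bulb standing upright on its black plug, glass up: steel flange 38 mm across, 51 mm tall, 40 g, loose; origin at the centre of its underside; it stands on the tester's deck at the front left, about 100 mm beside the test button
- bulb_b: a headlamp bulb standing upright on its black plug, glass up: steel flange 38 mm across, 51 mm tall, 40 g, loose; origin at the centre of its underside; it stands on the tester's deck at the front right, about 100 mm beside the test button
- bulb_carton: an orange and blue carton, 55 x 55 x 100 mm high, loose on the bench left of the tester's far end; origin at the centre of its underside
- tape_roll: a yellow roll of tape lying flat, 96 mm across, 24 mm high, loose on the bench left of the tester's front half; origin at the centre of its underside
- screwdriver: an orange-handled screwdriver lying on the bench right of the tester, along its own x axis; origin under its middle

How it is judged (in metres and radians):
On the way, in this order (a step that is already met when the one before it is completed fails the run):
1. the selector's tab points at the yellow lens (horizontal distance between pointer_aim and lens_yellow below 0.011 m), for 0.2 s.
2. the test button is pressed down with the selector on yellow (value of joint test_button above 0.0045 m and horizontal distance between pointer_aim and lens_yellow below 0.011 m), for 0.05 s.
At the end, for the whole second after the job is handed in: The tab's line passes within 11 mm of the yellow lens's centre (about 7 degrees), selector at rest and lifted under 3 mm; the test button was pressed at least 4.5 of its 6 mm and is up again (under 1.5 mm); every loose thing is within 20 mm of where it stood (horizontal distance between pointer_aim and lens_yellow below 0.011 m and value of joint test_button below 0.0015 m and value of joint selector_lift below 0.003 m and velocity of joint selector between -0.05 and 0.05 rad/s and distance of each of bulb_a, bulb_b, bulb_carton, tape_roll, screwdriver from where it was at the start of the episode below 0.02 m); the robot touches nothing.
It fails at once if the test button is pressed while the selector is not on yellow (value of joint test_button above 0.003 m and horizontal distance between pointer_aim and lens_yellow above 0.011 m).
It fails at once if the selector is pulled up off its seat (more than 6 mm) (value of joint selector_lift above 0.006 m).
It fails at once if a bulb, the carton, the tape, or the screwdriver is moved more than 20 mm (distance of any of bulb_a, bulb_b, bulb_carton, tape_roll, screwdriver from where it was at the start of the episode above 0.02 m).
It also fails if it takes over 42 s, if anything falls off the work surface, if the arm or the gripper's body presses on something with over 40 N, if the wrist force passes 120 N, or if a joint passes its speed limit or range.

## Robot

A 6-joint arm with a two-finger parallel gripper is mounted at the origin on the work surface. World frame = base frame: x ahead of the robot, y to its left, z up, the work surface at z = 0. Lengths are in mm, angles in rad, forces in N, time in s.
With the tool pointing down it reaches from about 325 to 775 mm from the base axis. Payload 5.5 kg.
Tool frame: the origin (TCP) lies at the very end of the fingers, on their centre line; the grasp point (between the pads) lies 19 mm behind it; z points along the fingers, y is the line along which they close (so a half turn about z gives the same grasp; the last joint's range is limited). The gripper opens to 85 mm and grips with 20 to 120 N. Pads are 22 mm wide; open, the fingers measure 114 mm over their backs; the gripper's body (76 mm by 85 mm) begins 54 mm behind the grasp point. The pads swing forward as they close: fully open they stand 13 mm farther back than shut.
Start: joints at [1.049, 0.091, 1.231, -0, 1.82, -0.057], TCP at [268.953, 536.359, 231.275] pointing down, gripper open.
Joint ranges: [-2.87, 2.87], [-0.86, 2.18], [0.17, 2.46], [-1.51, 4.65], [0.06, 2.69], [-2.65, 2.65]. Speed limits (rad/s): [2.57, 2.57, 3.01, 3.14, 3.14, 3.14].

## Interface

Orientations are given as a unit quaternion [w, x, y, z].
In Python, from workcell import telemetry, imaging, sign_off, nets gives the robot as it stands.
- The arm moves only by the tool play_rows, never from a script. Its argument "increments" is a list of rows, each a list of 3 entries, a list of its own where there are three numbers: the opening, from 0 (shut) to 1 (fully open), then the shift along the world's x, y, z as a fraction of full scale, then the turn about the world's z as a fraction of full scale. In form: [[claw, [x, y, z], twist], ...]. A call has 1 to 20 rows; each row shifts and turns the commanded pose from where the row before left it; what a row does not reach is not made up. Full scale, the value 1, is 0.075 m for a shift and 180 degrees for a turn. A row lasts 1/10 s, in which the tool goes at most 50 mm and 8.59 degrees, less where a joint would pass 70% of its speed; a pose out of reach is approached as far as the arm can. A call with a number of a shift or a turn outside -1 to 1 is refused whole. A call with a gripper value outside its range is refused whole. The fingers move at their own pace and stop on an object; "squeeze" is the grip in N (left out, the last holds). Time passes only in rows, so rows that do not move let the fingers close. It gives the time, the measured TCP pose, the force, the opening and the grip force at its end, in the units of the state.
- telemetry.read_state(): the state, without advancing time (a new reading comes with each control period).
- imaging.grab_frame(name): name is "side" or "top"; returns the picture (400x640x3 uint8, red, green, blue); there is no depth.
- imaging.camera_params(name): a dict with "fov_y" (degrees; the focal length in pixels is half the picture's height over the tangent of half this angle, whatever the lens; pixels are square), "cx", "cy" (the principal point, pixels), "k1" (the pictures are not rectified: a ray, as slopes to the right and down, at radius r is drawn at 1 + k1 r^2 times it, then the intrinsics apply), "R" (3x3) and "t" (3): a world point X has camera coordinates R X + t. Camera axes: x right, y down, z forward; pixel columns grow to the right and rows downward; lengths in mm; the calibration is good to about 2 mm. A picture is of the moment at which its call begins. camera_params takes no time and is no camera call.
- sign_off(): hands the job in; it is judged then, once.
Trained networks look in the newest picture that a camera, given by its name, has taken for a name from the list of things; names that differ only in an ending like _2 or _b are one class to them, and where a whole thing is asked for, a point or a joint stands for the part that bears it (a point fixed in the world has none). Each returns a list of dicts, best first, with "confidence" (0 to 1); they miss things now and then, are a little off and sometimes report something else, mostly with a low value. They report only what shows in the picture. A call takes as long as a camera call.
- nets.cut_out(camera, thing): "pixels" (400x640 bool, what is visible of it) and "centre" ([column, row] in pixels, amid what is visible of it).
- nets.pinpoint(camera, thing): "centre" ([column, row] in pixels: a listed point, or the origin of a listed thing).
The state is a dict: "time": time; "qpos": joint angles; "joint_velocities": joint speeds; "tau": joint torques, N m; "ee_pos": TCP position; "tcp_rot": TCP orientation; "force": force on the tool from outside, world axes, zero at the start; "moment": the same for the moment, N m; "finger_gap": opening from 0.0 (shut) to 1.0 (fully open); "gripper_force": force on a finger pad.
Only numpy, scipy, OpenCV 4.12 (cv2) and the standard library are available. Lean on these libraries where they do the work, as an engineer would, in place of code of your own. Each camera call takes 0.05 s, during which the arm holds its last target. There are 200 camera calls.

## Working session

There is one attempt and no reset: what is moved stays moved. The work goes in short steps, Python scripts to look and compute and a tool call to move; the robot and the scene stay as the last step left them, time stands still between calls to the robot, and variables do not carry over. Pictures are saved under pics/ and viewed, at most 10 in all, crops included, and the job is handed in when it is done.

Besides the shell and the picture viewer there is one more tool, called after "Emit:" as name(argument=value, ...), one argument or row to a line, values as JSON. play_rows: Moves the arm, as the interface text tells. Its arguments: {"type":"object","properties":{"increments":{"type":"array","items":{"type":"array"}},"squeeze":{"type":"number"}},"required":["increments"]}

```bash
mkdir -p pics
cat > h.py <<'E'
import numpy as np, cv2
from workcell import telemetry, imaging, sign_off, nets
def ray(cam,px):
    p=imaging.camera_params(cam); f=200/np.tan(np.radians(p["fov_y"])/2)
    K=np.array([[f,0,p["cx"]],[0,f,p["cy"]],[0,0,1.]])
    u=cv2.undistortPoints(np.array([[px]],float),K,np.array([p["k1"],0,0,0,0.]))[0,0]
    R=np.array(p["R"]);t=np.array(p["t"])
    # iterate handled by cv2 (5 its)
    return -R.T@t, R.T@np.array([u[0],u[1],1.])
def at_z(cam,px,z):
    o,d=ray(cam,px); return o+d*(z-o[2])/d[2]
E
python3 - <<'E'
from h import *
for c in("top","side"):
    cv2.imwrite(f"pics/{c}0.png",imaging.grab_frame(c)[:,:,::-1])
Z=dict(lens_yellow=55,lens_blue=55,lens_red=55,lens_green=55,selector_axis=71,tab_top=102,pointer_aim=55,test_button_top=77,bulb_a=55,tester=0)
for n,z in Z.items():
    for c in("top","side"):
        for r in nets.pinpoint(c,n)[:2]: print(n,c,np.round(r["centre"]),round(r["confidence"],2),np.round(at_z(c,r["centre"],z)))
s=telemetry.read_state();print(s["time"],s["ee_pos"],s["tcp_rot"],s["force"])
E
```

```text
lens_yellow top [331. 192.] 0.4 [661.  13.  55.]
lens_yellow side [350. 175.] 0.74 [676. 159.  55.]
lens_yellow side [356. 216.] 0.52 [667.  22.  55.]
lens_blue top [334. 224.] 0.56 [587.   8.  55.]
lens_blue side [323. 228.] 0.48 [592.  -4.  55.]
lens_red top [258. 219.] 0.49 [603. 178.  55.]
lens_red side [323. 170.] 0.54 [612. 183.  55.]
lens_red side [369. 199.] 0.39 [707.  74.  55.]
lens_green top [266. 186.] 0.59 [677. 161.  55.]
lens_green side [348. 176.] 0.42 [672. 157.  55.]
selector_axis top [296. 215.] 0.85 [608.  92.  71.]
tab_top top [298. 184.] 0.71 [671.  86. 102.]
tab_top side [354. 180.] 0.88 [671.  88. 102.]
pointer_aim top [303. 175.] 0.65 [701.  77.  55.]
pointer_aim side [370. 198.] 0.61 [708.  76.  55.]
test_button_top top [293. 272.] 0.75 [483. 101.  77.]
test_button_top side [270. 188.] 0.54 [483. 108.  77.]
bulb_a top [335. 268.] 0.82 [490.   9.  55.]
bulb_a top [241. 270.] 0.78 [490. 216.  55.]
bulb_a side [274. 227.] 0.56 [489.   8.  55.]
bulb_a side [270. 163.] 0.47 [482. 223.  55.]
tester top [299. 228.] 0.92 [585.  91.   0.]
tester top [295. 211.] 0.64 [626.  98.   0.]
tester side [311. 211.] 0.63 [575. 102.   0.]
1.1 [268.94998132 536.35199425 231.26783722] [-6.06406242e-07  2.30314198e-01  9.73116319e-01 -2.67006522e-06] [ 0.48058971 -0.45807398 -0.30558711]
```

View pics/top0.png

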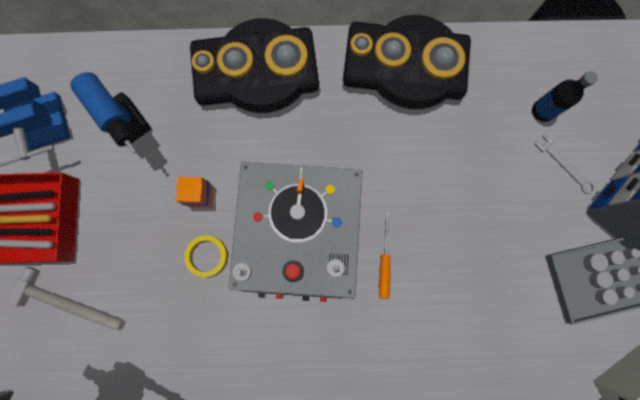

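View pics/side0.png

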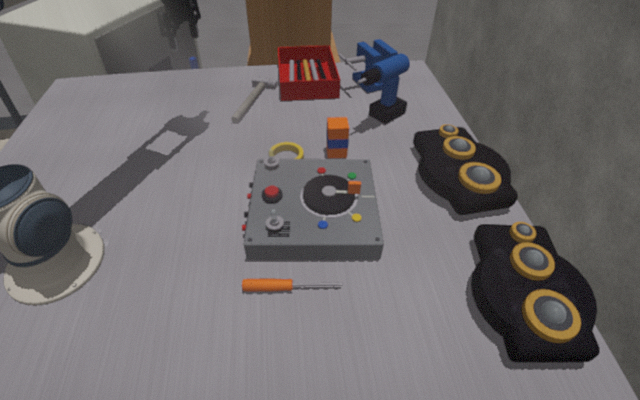

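The top view shows yellow at px (331,189), the tab at (299,184), the axis at (297,212) and the button at (293,271). By fit, the axis is at about (612,93), tester yaw is about -5°, yellow is at about (664,19) and the button at about (483,104). I'll approach the tab from its +y side with the fingers shut.

Emit:
play_rows(
  increments=[
    [0,[0.335,-0.345,0],0.0072],
    [0,[0.335,-0.345,0],0.0072],
    [0,[0.335,-0.345,0],0.0072],
    [0,[0.335,-0.345,0],0.0072],
    [0,[0.335,-0.345,0],0.0072],
    [0,[0.335,-0.345,0],0.0072],
    [0,[0.335,-0.345,0],0.0072],
    [0,[0.335,-0.345,0],0.0072],
    [0,[0.335,-0.345,0],0.0072],
    [0,[0.335,-0.345,0],0.0072],
    [0,[0.335,-0.345,0],0.0072],
    [0,[0.335,-0.345,0],0.0072],
    [0,[0.335,-0.345,0],0.0072],
    [0,[0.335,-0.345,0],0.0072],
    [0,[0.335,-0.345,0],0.0072],
    [0,[0.335,-0.345,0],0.0072],
    [0,[0,0,0],0],
    [0,[0,0,0],0],
  ],
)

```text
time: 2.9
ee_pos: [671.1, 121.8, 230.5]
tcp_rot: [-0.001, 0.052, 0.999, 0.0]
force: [0.5, 0.5, 1.0]
finger_gap: 0.001
gripper_force: 0.0
```

Emit:
play_rows(
  increments=[
    [0,[0,0,-0.33],0],
    [0,[0,0,-0.33],0],
    [0,[0,0,-0.33],0],
    [0,[0,0,-0.33],0],
    [0,[0,0,-0.33],0],
    [0,[0,0,-0.2],0],
    [0,[0,0,-0.12],0],
    [0,[0,0,0],0],
  ],
)

```text
time: 3.7
ee_pos: [670.2, 122.9, 82.6]
tcp_rot: [-0.001, 0.051, 0.999, -0.0]
force: [0.2, 0.0, -0.5]
finger_gap: -0.004
gripper_force: 0.0
```

Run:
```python
from h import *
a=imaging.grab_frame("top")[140:300,220:380,::-1]; b=imaging.grab_frame("side")[120:280,230:390,::-1]
cv2.imwrite("pics/1.png",cv2.resize(np.hstack([a,b]),(800,400),interpolation=cv2.INTER_CUBIC))
for c in("top","side"):
  for n,z in(("tab_top",102),("pointer_aim",55)):
    for r in nets.pinpoint(c,n)[:1]: print(n,c,np.round(r["centre"]),round(r["confidence"],2),np.round(at_z(c,r["centre"],z)))
```

```text
tab_top top [298. 187.] 0.75 [664.  86. 102.]
pointer_aim top [300. 186.] 0.64 [675.  83.  55.]
tab_top side [355. 181.] 0.84 [672.  85. 102.]
pointer_aim side [369. 196.] 0.63 [709.  83.  55.]
```

View pics/1.png

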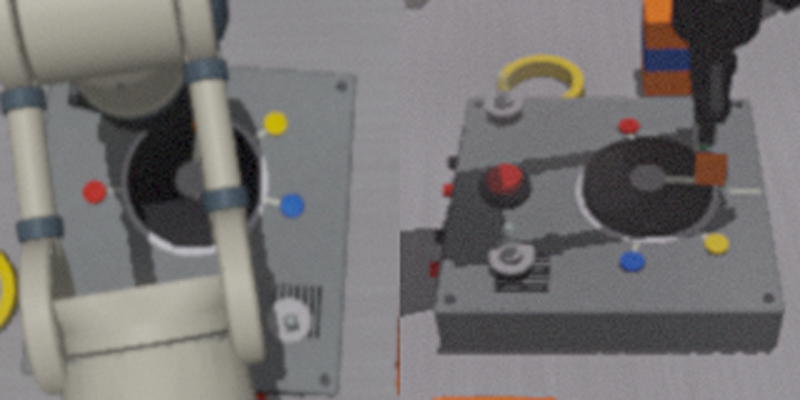

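The tab is untouched at side crop px (710,168), with the finger behind it on the +y side. I'll push it along the arc to just short of yellow.

Emit:
play_rows(
  increments=[
    [0,[0,-0.053,0],0],
    [0,[0,-0.053,0],0],
    [0,[0,-0.053,0],0],
    [0,[0,-0.053,0],0],
    [0,[0.009,-0.054,0],-0.022],
    [0,[0.009,-0.054,0],-0.022],
    [0,[0.002,-0.055,0],-0.022],
    [0,[0.002,-0.055,0],-0.022],
    [0,[-0.006,-0.055,0],-0.022],
    [0,[-0.006,-0.055,0],-0.022],
    [0,[-0.013,-0.053,0],-0.022],
    [0,[-0.013,-0.053,0],-0.022],
    [0,[-0.021,-0.051,0],-0.022],
    [0,[-0.021,-0.051,0],-0.022],
    [0,[-0.027,-0.049,0],-0.022],
    [0,[0,0,0],0],
    [0,[0,0,0],0],
  ],
)

```text
time: 5.7
ee_pos: [664.6, 62.3, 83.6]
tcp_rot: [-0.0, 0.418, 0.909, -0.0]
force: [0.1, 0.2, 0.8]
finger_gap: 0.001
gripper_force: 0.0
```

Run:
```python
from h import *
a=imaging.grab_frame("top")[140:300,220:380,::-1]; b=imaging.grab_frame("side")[120:280,230:390,::-1]
cv2.imwrite("pics/2.png",cv2.resize(np.hstack([a,b]),(800,400),interpolation=cv2.INTER_CUBIC))
for c in("top","side"):
  for n,z in(("tab_top",102),("pointer_aim",55),("lens_yellow",55),("selector_axis",71)):
    for r in nets.pinpoint(c,n)[:1]: print(n,c,np.round(r["centre"]),round(r["confidence"],2),np.round(at_z(c,r["centre"],z)))
```

```text
tab_top top [314. 195.] 0.73 [647.  52. 102.]
lens_yellow top [335. 192.] 0.64 [659.   4.  55.]
selector_axis top [296. 212.] 0.55 [615.  93.  71.]
tab_top side [354. 197.] 0.87 [661.  35. 102.]
pointer_aim side [361. 217.] 0.83 [678.  20.  55.]
lens_yellow side [273. 166.] 0.52 [491. 210.  55.]
selector_axis side [328. 191.] 0.84 [614.  91.  71.]
```

View pics/2.png

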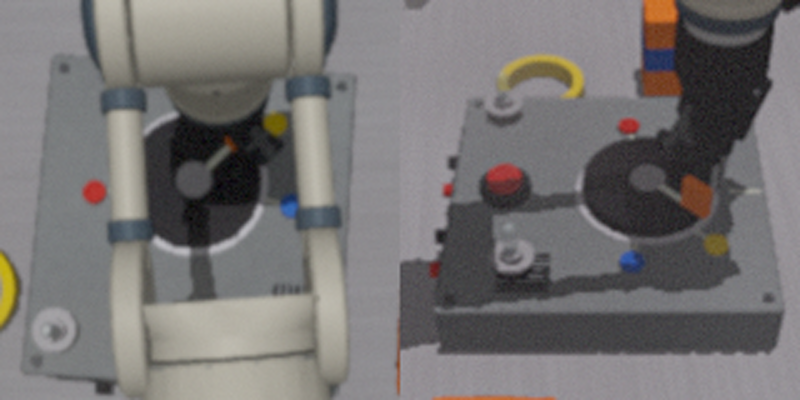

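The tab now sits at top crop px (230,145), about -50° in world. I'll refine the lens directions using colour blobs in the first pictures.

Run:
```python
from h import *
from scipy.optimize import least_squares
gu={"top":dict(yellow=(331,189),blue=(336,222),red=(258,217),green=(269,186)),"side":dict(yellow=(356,217),blue=(323,225),red=(321,170),green=(352,175))}
A=dict(red=100,green=50,yellow=-50,blue=-100)
for c in gu:
  im=cv2.imread(f"pics/{c}0.png"); P=[];N=[]
  for n,(u,v) in gu[c].items():
    w=cv2.cvtColor(im[v-7:v+8,u-7:u+8],cv2.COLOR_BGR2HSV)[:,:,1].astype(float)
    if n=="green" and c=="side": w[:,7+4-6+0:]*=1
    w=np.clip(w-110,0,None); y,x=np.mgrid[-7:8,-7:8]
    px=(u+(w*x).sum()/w.sum(),v+(w*y).sum()/w.sum()); P.append(at_z(c,px,60)[:2]);N.append(n)
  P=np.array(P); a=np.radians([A[n] for n in N])
  f=lambda p:(p[:2]+90*np.c_[np.cos(a+p[2]),np.sin(a+p[2])]-P).ravel()
  s=least_squares(f,[612,93,-.08],loss="soft_l1"); print(c,s.x.round(3),np.degrees(s.x[2]).round(1),s.fun.round(1))
im={c:imaging.grab_frame(c) for c in gu}
for c in im:
  for r in nets.cut_out(c,"tab_top")[:1]: print(c,r["centre"],r["pixels"].sum())
  h=cv2.cvtColor(im[c],cv2.COLOR_RGB2HSV); m=(h[:,:,0]>3)&(h[:,:,0]<18)&(h[:,:,1]>150); m[:180]=0;m[225:]=0;m[:,:300]=0;m[:,380:]=0
  ys,xs=np.nonzero(m); print(c,m.sum(),xs.mean(),ys.mean(),at_z(c,(xs.mean(),ys.mean()),102 if c=="top" else 88))
```

```text
top [ 6.15072e+02  8.99140e+01 -9.60000e-02] -5.5 [ 0.2  0.  -0.2  0.  -0.   0.1 -0.  -0.1]
side [ 6.15004e+02  8.90330e+01 -9.80000e-02] -5.6 [-0.2 -0.6 -0.1 -0.3  0.3 -0.2 -0.  11.8]
top [297.1, 216.9] 1966
top 16 311.6875 198.25 [638.89777551  56.53781381 102.        ]
side 132 347.8939393939394 197.97727272727272 [651.2982822   47.94758358  88.        ]
```

Emit:
play_rows(
  increments=[
    [0,[-0.021,-0.033,0],-0.017],
    [0,[-0.021,-0.033,0],-0.017],
    [0,[0,0,0],0],
    [0,[0,0,0],0],
    [0,[0.04,0.05,0],0],
    [0,[0.08,0.1,0],0],
    [0,[0.08,0.1,0.1],0],
    [0,[0,0,0.4],0],
    [0,[-0.1,0.1,0.4],0],
    [0,[-0.3,0.3,0.1],0],
    [0,[-0.4,0.3,0],0],
    [0,[-0.4,0.3,0],0],
    [0,[-0.4,0.3,0],0],
    [0,[0,0,0],0],
  ],
)

```text
time: 7.8
ee_pos: [554.0, 177.2, 159.1]
tcp_rot: [-0.001, 0.464, 0.886, 0.001]
force: [0.8, 0.6, -1.1]
finger_gap: -0.005
gripper_force: 0.0
```

Run:
```python
from h import *
a=imaging.grab_frame("top")[140:300,220:380,::-1]; b=imaging.grab_frame("side")[120:280,230:390,::-1]
cv2.imwrite("pics/3.png",cv2.resize(np.hstack([a,b]),(800,400),interpolation=cv2.INTER_CUBIC))
A=np.array([615,89.5])
for c in("top","side"):
  for n,z in(("tab_top",102),("pointer_aim",55)):
    for r in nets.pinpoint(c,n)[:1]:
      p=at_z(c,r["centre"],z)[:2]-A; print(n,c,round(r["confidence"],2),p.round(),np.degrees(np.arctan2(p[1],p[0])).round(1))
```

```text
tab_top top 0.59 [ 32. -39.] -50.9
pointer_aim top 0.6 [ 47. -70.] -55.9
tab_top side 0.66 [ 29. -44.] -56.4
pointer_aim side 0.81 [ 57. -71.] -51.4
```

View pics/3.png

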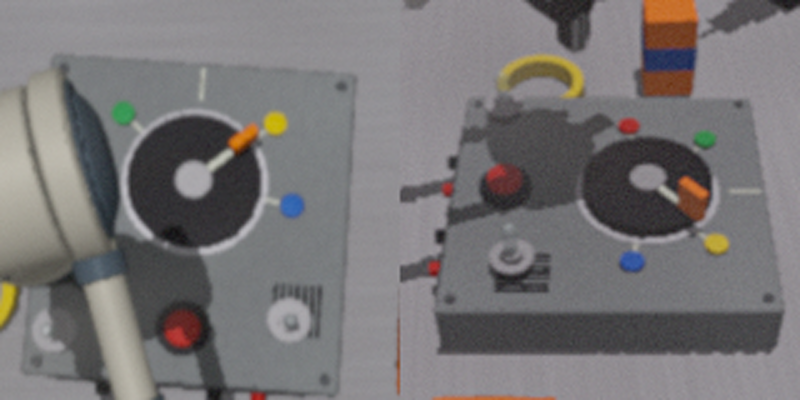

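In both views the tab and stripe line up with yellow: in the top crop the hub is at (193,180), the tab at (244,138) and yellow at (275,124). I'll quantify that with blobs.

Run:
```python
from h import *
A=np.array([615,89.5]); im=imaging.grab_frame("top"); h=cv2.cvtColor(im,cv2.COLOR_RGB2HSV).astype(int)
y,x=np.mgrid[:400,:640]
box=(x>300)&(x<326)&(y>184)&(y<210)
m=box&(h[:,:,0]<18)&(h[:,:,1]>140); w=m*(h[:,:,1]-100.)
px=((w*x).sum()/w.sum(),(w*y).sum()/w.sum())
for z in(95,102):
  p=at_z("top",px,z)[:2]-A; print("tab",m.sum(),z,p.round(1),np.degrees(np.arctan2(*p[::-1])))
s=(x>303)&(x<314)&(y>199)&(y<210)&(h[:,:,2]>100)&(h[:,:,1]<90)
P=np.array([at_z("top",q,71)[:2]-A for q in zip(x[s],y[s])]);c=P.mean(0);print("stripe",s.sum(),c.round(1),np.degrees(np.arctan2(*c[::-1])))
```

```text
tab 80 95 [ 30.9 -44. ] -54.90889970010141
tab 80 102 [ 29.7 -44. ] -55.96445736606683
stripe 46 [ 17.1 -23.5] -53.93254350034943
```

Emit:
play_rows(
  increments=[
    [0,[-0.228,-0.25,0],0],
    [0,[-0.228,-0.25,0],0],
    [0,[-0.228,-0.25,0],0],
    [0,[-0.228,-0.25,0],0],
    [0,[0,0,-0.2],0],
    [0,[0,0,-0.3],0],
    [0,[0,0,-0.3],0],
    [0,[0,0,-0.1],0],
    [0,[0,0,0],0],
    [0,[0,0,0],0],
  ],
)

```text
time: 9.15
ee_pos: [488.6, 99.0, 91.6]
tcp_rot: [0.0, 0.466, 0.885, 0.0]
force: [0.6, 0.1, 0.2]
finger_gap: -0.002
gripper_force: 0.0
```

Emit:
play_rows(
  increments=[
    [0,[-0.04,0.04,-0.1],0],
    [0,[0,0,-0.06],0],
    [0,[0,0,-0.04],0],
    [0,[0,0,-0.04],0],
    [0,[0,0,-0.03],0],
    [0,[0,0,0],0],
    [0,[0,0,0],0],
    [0,[0,0,0],0],
  ],
)

```text
time: 9.95
ee_pos: [485.0, 102.1, 71.2]
tcp_rot: [0.0, 0.466, 0.885, 0.0]
force: [-2.8, 1.5, 4.4]
finger_gap: 0.002
gripper_force: 2.3
```

Emit:
play_rows(
  increments=[
    [0,[0,0,-0.014],0],
    [0,[0,0,0],0],
    [0,[0,0,0],0],
  ],
)

```text
time: 10.25
ee_pos: [485.2, 102.1, 71.0]
tcp_rot: [0.0, 0.466, 0.885, 0.0]
force: [-4.9, 1.3, 8.8]
finger_gap: 0.0
gripper_force: 4.8
```

The button has bottomed out: z stalled at 71.0 mm and the force rose to 8.8 N. Now I'll retract.

Emit:
play_rows(
  increments=[
    [0,[0,0,0.1],0],
    [0,[0,0,0.3],0],
    [0,[0,0,0.5],0],
    [0,[0,0,0.5],0],
    [0,[-0.3,0,0.4],0],
    [0,[-0.5,0,0.2],0],
    [0,[-0.5,0,0],0],
    [0,[0,0,0],0],
    [0,[0,0,0],0],
    [0,[0,0,0],0],
  ],
)

```text
time: 11.25
ee_pos: [388.1, 101.7, 219.2]
tcp_rot: [-0.0, 0.466, 0.885, -0.0]
force: [0.6, -0.2, -0.3]
finger_gap: 0.004
gripper_force: 0.0
```

Run:
```python
from h import *
a=imaging.grab_frame("top")[140:300,220:380,::-1]; b=imaging.grab_frame("side")[120:280,230:390,::-1]
cv2.imwrite("pics/4.png",cv2.resize(np.hstack([a,b]),(800,400),interpolation=cv2.INTER_CUBIC))
```

```text
(no output)
```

View pics/4.png

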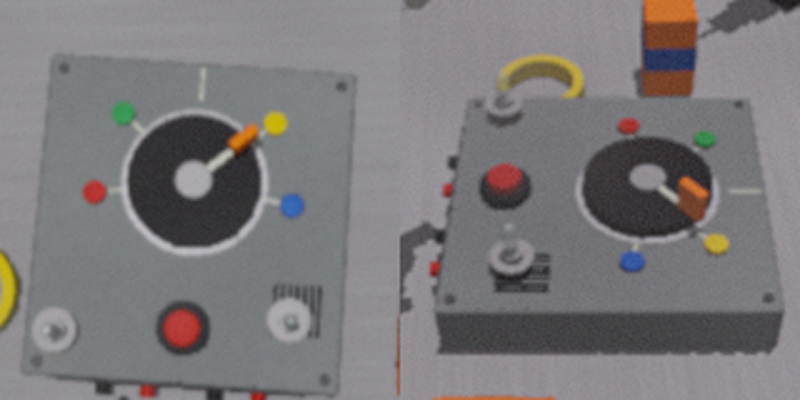

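The tab at top crop (244,138) still points at yellow (275,124). The button at (183,328) is back up, and the bulbs at (54,330) and (290,320) are where they stood.

```bash
python3 -c "
from workcell import sign_off
print(sign_off())"
```

```text
the job is handed in; nothing more can be done
None
```

The job is handed in: the tab points at the yellow lens (within about 2° by the camera), the test button was pressed to its stop and came back up, the bulbs, carton and tape look unmoved, I didn't re-check the screwdriver, and sign-off returned no verdict.

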